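# Level the marble cheese stand so that it no longer rocks

## Robot

A 6-joint arm with a two-finger parallel gripper is mounted at the origin on the work surface. World frame = base frame: x ahead of the robot, y to its left, z up, the work surface at z = 0. Lengths are in mm, angles in rad, forces in N, time in s.
With the tool pointing down it reaches from about 275 to 1000 mm from the base axis. Payload 8.4 kg.
Tool frame: the origin (TCP) lies at the very end of the fingers, on their centre line; the grasp point (between the pads) lies 19 mm behind it; z points along the fingers, y is the direction in which the jaws open and shut (so a half turn about z gives the same grasp; the last joint's range is limited). The gripper opens to 85 mm and grips with 20 to 120 N. Pads are 22 mm wide; open, the fingers measure 114 mm over their backs; the gripper's body (76 mm by 85 mm) begins 54 mm behind the grasp point. The pads swing forward as they close: fully open they stand 13 mm farther back than shut.
Start: joints at [1.111, 0.353, 1.633, -0, 1.155, -0.002], TCP at [276.234, 560.645, 231.281] pointing down, gripper open.
Joint ranges: [-2.63, 2.63], [-0.92, 2.1], [0.06, 2.66], [-1.3, 4.44], [0, 2.69], [-3.02, 3.02]. Speed limits (rad/s): [2.22, 2.22, 2.79, 3.14, 3.14, 3.14].

## Interface

Orientations are given as [roll, pitch, yaw] about the fixed x, y, z axes, in that order (R = Rz(yaw) Ry(pitch) Rx(roll)).
In Python, from rig import r gives the robot as it stands.
- The arm moves only by the tool move_arm, never from a script. Its argument "increments" is a list of rows, each an object of numbers: "tx", "ty", "tz": the shift along the tool's x, y, z in cm; "rx", "ry", "rz": the turn, a rotation vector about the tool's x, y, z in degrees; "gripper": the gripper's target within -1 to 1 (fully open at 1, half-way at 0, shut at -1). A call has 1 to 12 rows; each row shifts and turns the commanded pose from where the row before left it, along the tool's axes as they then stand; what a row does not reach is not made up. A row lasts 1/10 s, in which the tool goes at most 50 mm and 8.59 degrees, less where a joint would pass 70% of its speed; a pose out of reach is approached as far as the arm can. A call is refused whole if a number of a shift passes 5 or a number of a turn 8.59, either way. A call with a gripper value outside its range is refused whole. The fingers move at their own pace and stop on an object; "squeeze" is the grip in N (left out, the last holds). Time passes only in rows, so rows that do not move let the fingers close. It gives the time, the measured TCP pose, the force and the opening at its end, in the units of the state.
- r.sense(): the state, without advancing time (a new reading comes with each control period).
- r.grab_frame(name): name is "scene" or "top" or "wrist"; returns (picture, depth): 400x640x3 uint8, red, green, blue; 400x640 float32, mm along the optical axis (not along the pixel's ray), 0 where there is no reading.
- r.camera_model(name): a dict with "fx", "fy", "cx", "cy" (pixels), "k1" (the pictures are not rectified: a ray, as slopes to the right and down, at radius r is drawn at 1 + k1 r^2 times it, then the intrinsics apply), "R" (3x3) and "t" (3): a world point X has camera coordinates R X + t; the wrist camera has in their place "hand_eye" (4x4, takes a point from camera to tool coordinates, whose origin is the TCP and whose axes are the flange's). Camera axes: x right, y down, z forward; pixel columns grow to the right and rows downward; lengths in mm; the calibration is good to about 2 mm. A picture is of the moment at which its call begins: read the wrist's pose just before it. camera_model takes no time and is no camera call.
- r.sign_off(): hands the job in, once; it reports no verdict.
Trained networks look in the newest picture that a camera, given by its name, has taken for a name from the list of things; names that differ only in an ending like _2 or _b are one class to them, and where a whole thing is asked for, a point or a joint stands for the part that bears it (a point fixed in the world has none). Each returns a list of dicts, best first, with "confidence" (0 to 1); they miss things now and then, are a little off and sometimes report something else, mostly with a low value. They report only what shows in the picture. A call takes as long as a camera call.
- r.cut_out(query, camera): "mask" (400x640 bool, what is visible of it) and "bbox" ([left, top, right, bottom] in pixels, round what is visible of it).
- r.place_of(query, camera): "location" ([row, column] in pixels: a listed point, or the origin of a listed thing).
The state is a dict: "clock": time; "qpos": joint angles; "qvel": joint speeds; "joint_efforts": joint torques, N m; "eef_pos": TCP position; "tcp_rot": TCP orientation; "contact_force": force on the tool from outside, world axes, zero at the start; "wrist_torque": the same for the moment, N m; "opening": opening from 0.0 (shut) to 1.0 (fully open).
Only numpy, scipy, OpenCV 4.12 (cv2) and the standard library are available. Lean on these libraries where they do the work, as an engineer would, in place of code of your own. Each camera call takes 0.05 s, during which the arm holds its last target. There are 200 camera calls.

## Task

The marble cheese stand sags towards the robot and rocks, because its two front levelling screws are wound too far up. Gently turn both screws down until the slab is level and all four feet carry weight, so that it no longer rocks, leaving the stand where it is and not disturbing the two cheeses on it and the small one in front.

Things in the scene. Friction and masses are not known exactly. Their poses are not given: they have to be found in the camera images.
- stand: Loose cheese stand, about 5 kg: marble slab 220 (x) x 300 (y) x 20 mm, top 40 mm up when level. Origin: under the slab's centre, level with the rear soles; x away from the robot, y left, z square to the slab (level = z vertical). Steel screw lugs, top at 32 mm, at x=-135, y=+-120. At the start its front sags 3 to 8 mm, on the rear feet and one front foot; the rear feet always stay down.
- left_bar (a point): Centre of the left screw's black bar handle: 44 mm long (x), 12 mm thick (y), 32 mm tall (z, up along the screw). Clockwise seen from above drives screw, bar and foot together down out of the lug, 3 mm per rad; stop 3.7 to 4.1 rad ahead. About 0.08 N m turns it while its foot hangs free. It stays where it is left, also under load.
- right_bar (a point): Centre of the right screw's bar handle, the same as the left one. The stand yields easily up and down at the front: a hand that holds a bar at fixed height while it turns can lift or press the stand, so let go to judge level. About 0.9 to 2.9 rad per screw are needed in all.
- left_foot: Rubber foot of the left screw, 22 mm across; origin at the centre of its sole, 69 mm below the bar's centre. It turns with the screw and stands on its own fixed anti-slip pad, 0.5 to 4 mm high, of unknown height. As the foot takes load the screw turns clearly stiffer; from then on the bar keeps its height and the stand's front rises instead.
- right_foot: Rubber foot of the right screw, the same; its pad's height differs from the left one's. When level the front feet together carry about 19 N; one screw 1 mm (0.33 rad) too long or short already lifts a front foot.
- rear_left_foot: Rubber rear foot of the stand, 22 mm across, 20 mm tall, not adjustable; origin at the centre of its sole (stand x=+85, y=+120 mm). The rubber gives about 1 mm under 22 N.
- rear_right_foot: The other rear foot (stand x=+85, y=-120 mm).
- pyramid_a: Ash-grey truncated pyramid cheese, about 65 mm square, 56 mm high, 0.2 kg, loose on the rear left of the slab; origin under its centre.
- pyramid_b: Paler pyramid cheese of the same size, loose on the rear right of the slab.
- round_a: Small round cheese, 72 mm across, 26 mm high, on the counter in front of the stand midway between the screws; origin under its centre.

How it is judged (in metres and radians):
At the end, for the whole second after the job is handed in: The slab is level within 0.010 rad (0.6 degrees), each of the four feet carries more than 1.5 N, and the stand is at rest within 25 mm of where it stood (angle between stand's own z axis and vertical below 0.01 rad and contact force between each of left_foot, right_foot, rear_left_foot, rear_right_foot and anything else above 1.5 N and linear speed of stand below 0.01 m/s and distance of stand from where it was at the start of the episode below 0.025 m); the robot touches nothing.
It fails at once if a front foot is jammed onto the counter with more than 42 N (contact force between any of left_foot, right_foot and anything else above 42 N).
It fails at once if the stand is tipped by more than 0.07 rad (4 degrees) (angle between stand's own z axis and vertical above 0.07 rad).
It fails at once if a cheese on the stand or the small one in front of it is pushed more than 30 mm from where it was (distance of any of pyramid_a, pyramid_b, round_a from where it was at the start of the episode above 0.03 m).
It also fails if it takes over 72 s, if anything falls off the work surface, if the arm or the gripper's body presses on something with over 40 N, if the wrist force passes 120 N, or if a joint passes its speed limit or range.

## Working session

There is one attempt and no reset: what is moved stays moved. The work goes in short steps, Python scripts to look and compute and a tool call to move; the robot and the scene stay as the last step left them, time stands still between calls to the robot, and variables do not carry over. Pictures are saved under pics/ and viewed, about 8 in all and at most 12, crops included, and the job is handed in when it is done.

Besides the shell and the picture viewer there is one more tool, called after "Emit:" as a command line: name --argument value ..., lists and objects as JSON in quotes. move_arm: Moves the arm, as the interface text tells. Its arguments: {"type":"object","properties":{"increments":{"type":"array","items":{"type":"object","properties":{"tx":{"type":"number"},"ty":{"type":"number"},"tz":{"type":"number"},"rx":{"type":"number"},"ry":{"type":"number"},"rz":{"type":"number"},"gripper":{"type":"number"}}}},"squeeze":{"type":"number"}},"required":["increments"]}

```bash
mkdir -p pics; ls; cat > h.py <<'E'
import numpy as np, cv2
from scipy.spatial.transform import Rotation as Ro
from rig import r
def tcp():
    s=r.sense(); T=np.eye(4); T[:3,:3]=Ro.from_euler('xyz',s['tcp_rot']).as_matrix(); T[:3,3]=s['eef_pos']; return T
def cam(name,T=None):
    c=r.camera_model(name)
    if 'hand_eye' in c:
        M=T@np.array(c['hand_eye'])
    else:
        M=np.eye(4); R=np.array(c['R']); M[:3,:3]=R.T; M[:3,3]=-R.T@np.array(c['t'])
    return c,M
def pts(name,uv,d,T=None):
    """uv Nx2 (col,row), d depth -> world"""
    c,M=cam(name,T); K=np.array([[c['fx'],0,c['cx']],[0,c['fy'],c['cy']],[0,0,1]])
    n=cv2.undistortPoints(np.array(uv,float).reshape(-1,1,2),K,np.array([c['k1'],0,0,0.]))[:,0]
    d=np.array(d,float).reshape(-1,1)
    P=np.hstack([n*d,d]); return P@M[:3,:3].T+M[:3,3]
E
python3 - <<'E'
from h import *
print(r.sense())
for n in('scene','top'):
    im,d=r.grab_frame(n); cv2.imwrite(f'pics/{n}0.png',im[:,:,::-1]); np.savez(f'{n}0.npz',im=im,d=d)
    print(n,cam(n)[1].round(2).tolist(),r.camera_model(n)['fx'])
    for q in['left_bar','right_bar','pyramid_a','round_a','stand','left_foot','rear_left_foot']:
        for p in r.place_of(q,n)[:3]:
            a,b=p['location']; i,j=int(round(a)),int(round(b))
            dd=d[i,j] if 0<=i<400 and 0<=j<640 else 0
            print(q,np.round([a,b],1),round(p['confidence'],2),pts(n,[[b,a]],[dd])[0].round(0))
E
```

```text
pics
{'clock': 0.0, 'qpos': array([ 1.11060052e+00,  3.53660433e-01,  1.63413392e+00,  1.46191079e-05,
        1.15518521e+00, -2.42695119e-03]), 'qvel': array([ 0.00017963,  0.00064877,  0.00059249, -0.0006361 , -0.0009156 ,
       -0.00068483]), 'joint_efforts': array([ 3.74113326e-03, -6.05223584e+01, -3.42071486e+01,  2.61128998e-04,
        9.12789517e-03,  9.52073833e-06]), 'eef_pos': array([276.01883916, 560.22238592, 230.55409454]), 'tcp_rot': array([-3.14020578e+00, -1.67323028e-05,  2.68381788e+00]), 'contact_force': array([ 0.20653409, -0.14210355, -0.08822567]), 'wrist_torque': array([ 0.04172404,  0.00842557, -0.01266467]), 'opening': 1.0003961000513681}
scene [[0.54, 0.68, -0.49, 1009.53], [0.84, -0.45, 0.3, -223.64], [-0.02, -0.58, -0.82, 743.07], [0.0, 0.0, 0.0, 1.0]] 461.31065909193546
left_bar [141.5 306.7] 0.71 [469.  78.  82.]
right_bar [203.5 202.4] 0.81 [ 497. -153.   85.]
pyramid_a [217.1 359.1] 0.65 [662.  67.  68.]
pyramid_a [267.9 285.2] 0.65 [690. -96.  94.]
round_a [181.  244.5] 0.62 [446. -54.  26.]
stand [236.7 306. ] 0.58 [627. -23.  36.]
stand [137.7 306.8] 0.26 [462.  83.  84.]
top [[0.03, -0.99, 0.12, 492.71], [-1.0, -0.03, -0.02, 37.04], [0.02, -0.12, -0.99, 896.87], [0.0, 0.0, 0.0, 1.0]] 434.78585185807384
left_bar [272.1 283.9] 0.7 [452.  79.  57.]
right_bar [256.6 407.3] 0.76 [ 487. -150.   89.]
pyramid_a [177.6 285.4] 0.98 [628.  81.  94.]
pyramid_a [162.8 370.1] 0.86 [661. -78.  93.]
round_a [289.4 341.1] 0.72 [419. -33.  26.]
stand [196.5 332.2] 0.8 [603. -11.  35.]
```

```bash
python3 - <<'E'
import cv2,numpy as np
a=cv2.imread('pics/scene0.png')[90:330,140:460];b=cv2.imread('pics/top0.png')[120:360,200:520]
cv2.imwrite('pics/ab.png',cv2.resize(np.vstack([a,b]),None,fx=1.25,fy=1.25))
E
```

```text
(no output)
```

View pics/ab.png

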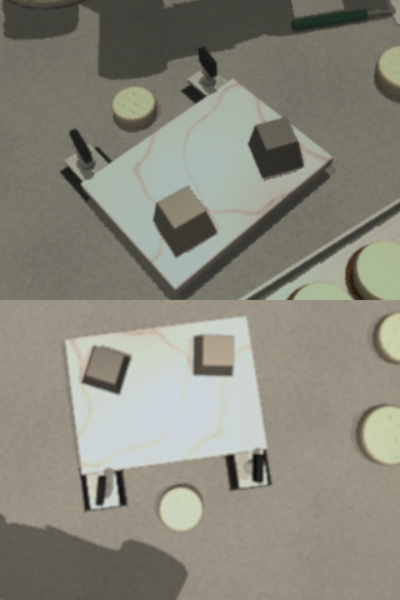

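Top view (crop): slab with grey pyramid rear left, paler one rear right. The left bar is near full-frame (281,272) and the right near (406,252), with the round cheese between them. The stand is yawed slightly positive. Next I'll measure the bars and the tilt from depth.

```bash
cat >> h.py <<'E'
def cloud(n,d,T=None,box=(300,850,-300,300)):
    v,u=np.nonzero(d>0); P=pts(n,np.c_[u,v],d[v,u],T)
    m=(P[:,0]>box[0])&(P[:,0]<box[1])&(P[:,1]>box[2])&(P[:,1]<box[3]); return P[m],np.c_[u,v][m]
def plane(P,th=2.0):
    m=np.ones(len(P),bool)
    for _ in range(12):
        A=np.c_[P[m,:2]-P[m,:2].mean(0),np.ones(m.sum())]; o=P[m,:2].mean(0)
        c=np.linalg.lstsq(A,P[m,2],rcond=None)[0]; res=P[:,2]-(P[:,:2]-o)@c[:2]-c[2]
        m=abs(res)<max(th,1.5*1.48*np.median(abs(res[m])))
    return c,o,m,res[m].std()
def tilt(n,im,d,T=None):
    """slab slopes relative to counter, in stand axes (yaw from slab rect)"""
    P,uv=cloud(n,d,T); 
    k=P[(abs(P[:,2])<12)]; cc,co,_,cs=plane(k)
    s=(P[:,2]>25)&(P[:,2]<50); col=im[uv[:,1],uv[:,0]].astype(float); s&=col.min(1)>120
    S=P[s]; (sc,so,m,ss)=plane(S)
    g=sc[:2]-cc[:2]; rect=cv2.minAreaRect(S[m][:,:2].astype(np.float32))
    return g,rect,(sc,so,ss,m.sum()),(cc,cs)
E
python3 - <<'E'
from h import *
for n in('scene','top'):
    z=np.load(n+'0.npz'); im,d=z['im'],z['d']
    g,rect,s,c=tilt(n,im,d); print(n,'slope',g,rect,'sd',s[2],c[1],s[3],'counter',c[0],'slab',s[0])
    P,uv=cloud(n,d); col=im[uv[:,1],uv[:,0]]
    for b in((455,80),(490,-152)):
        m=(np.hypot(*(P[:,:2]-b).T)<45)&(P[:,2]>52)&(col.max(1)<110)
        Q=P[m]; t=Q[Q[:,2]>np.percentile(Q[:,2],95)-7]
        print(b,m.sum(),'z',np.percentile(Q[:,2],[50,90,97]).round(1),'top n',len(t),cv2.minAreaRect(t[:,:2].astype(np.float32)))
    for q in('left_bar','right_bar'):
        k=r.cut_out(q,n)
        for e in k[:2]:
            v,u=np.nonzero(e['mask']&(d>0)); Q=pts(n,np.c_[u,v],d[v,u]); t=Q[Q[:,2]>np.percentile(Q[:,2],95)-7]
            print(q,round(e['confidence'],2),e['bbox'],Q.mean(0).round(),np.percentile(Q[:,2],[3,50,95]).round(),cv2.minAreaRect(t[:,:2].astype(np.float32)))
E
```

```text
scene slope [0.0143313  0.00359838] ((663.5491333007812, 14.6484375), (372.9192199707031, 460.9177551269531), 0.02815115638077259) sd 1.0639742793175586 0.9860210698802824 11606 counter [ 7.65007151e-04 -1.11593359e-03 -9.99218917e-01] slab [1.50963091e-02 2.48244617e-03 3.57412143e+01]
(455, 80) 242 z [78.1 86.  86.9] top n 110 ((455.01611328125, 85.35873413085938), (12.87827205657959, 41.73139953613281), 87.69938659667969)
(490, -152) 253 z [82.8 85.9 86.7] top n 150 ((492.6424255371094, -151.82484436035156), (44.223628997802734, 12.221000671386719), 0.2934095561504364)
left_bar 0.48 [300.6, 126.6, 315.1, 157.2] [458.  83.  72.] [36. 75. 87.] ((455.01611328125, 85.35873413085938), (12.87827205657959, 41.73139953613281), 87.69938659667969)
left_bar 0.21 [338.2, 185.8, 380.1, 234.3] [651.  77.  75.] [40. 81. 95.] ((641.1558837890625, 84.40644836425781), (48.78673553466797, 49.37822341918945), 75.38226318359375)
right_bar 0.56 [193.1, 192.3, 213.7, 218.8] [ 494. -152.   71.] [-1. 81. 86.] ((492.9789733886719, -151.8677520751953), (43.64204025268555, 12.640891075134277), 1.351688385009
[... 247 characters left out ...]
ab [2.50186157e-02 8.04080752e-03 3.63855898e+01]
(455, 80) 150 z [86.  88.4 88.9] top n 137 ((453.02288818359375, 84.43709564208984), (10.963569641113281, 40.75300216674805), 86.94751739501953)
(490, -152) 192 z [84.9 87.  87.9] top n 143 ((492.0447998046875, -150.50083923339844), (11.856189727783203, 41.001155853271484), 89.97071838378906)
left_bar 0.7 [276.4, 264.7, 290.0, 285.7] [451.  84.  78.] [25. 85. 89.] ((452.0025329589844, 84.98627471923828), (12.029806137084961, 42.88368225097656), 86.66584777832031)
right_bar 0.52 [398.3, 243.1, 413.9, 267.5] [ 491. -149.   75.] [24. 84. 87.] ((491.10504150390625, -150.83908081054688), (12.533649444580078, 43.072052001953125), 89.97071838378906)
```

```bash
cat >> h.py <<'E'
PSI=0.16; C=np.array([606,-11.5]); RS=np.array([[np.cos(PSI),np.sin(PSI)],[-np.sin(PSI),np.cos(PSI)]])
def pitch(n,im,d,T=None):
    """(slab slopes sx,sy in stand axes rel. to counter; slab height above counter at x=-110,0)"""
    P,uv=cloud(n,d,T); L=(P[:,:2]-C)@RS.T; P=np.c_[L,P[:,2]]
    k=P[(abs(P[:,2])<10)&(L[:,0]>-300)&(L[:,0]<250)]; cc,co,_,cs=plane(k,3)
    s=(abs(L[:,0])<103)&(abs(L[:,1])<142)&(P[:,2]>20)&(P[:,2]<55)
    for x,y in((45,85),(45,-85)): s&=~((abs(L[:,0]-x)<58)&(abs(L[:,1]-y)<55))
    S=P[s]; sc,so,m,ss=plane(S,3)
    h=lambda x:sc[2]+(np.array([x,0])-so)@sc[:2]-cc[2]-(np.array([x,0])-co)@cc[:2]
    return (sc[:2]-cc[:2]).round(4),round(h(-110),2),round(h(85),2),m.sum(),round(ss,2),round(cs,2),cc[:2].round(4)
E
python3 - <<'E'
from h import *
for n in('scene','top'):
    z=np.load(n+'0.npz'); print(n,pitch(n,z['im'],z['d']))
    P,uv=cloud(n,z['d']);L=(P[:,:2]-C)@RS.T
    for x,y in((45,85),(45,-85)):
        t=L[(P[:,2]>85)&(np.hypot(L[:,0]-x,L[:,1]-y)<70)]; print('pyr',t.mean(0).round(),len(t))
E
```

```text
scene (array([0.0286, 0.0023]), np.float64(33.66), np.float64(39.23), np.int64(7739), np.float64(1.14), np.float64(1.23), array([ 0.0008, -0.0012]))
pyr [52. 87.] 695
pyr [ 53. -85.] 858
top (array([0.0288, 0.0026]), np.float64(33.66), np.float64(39.28), np.int64(7864), np.float64(1.3), np.float64(1.36), array([ 0.001 , -0.0003]))
pyr [47. 89.] 684
pyr [ 48. -82.] 660
```

Both cameras agree: pitch is 0.0287 (6.3 mm sag at the screws), and roll is slightly left-high, so the left foot probably carries the load. I'll go to the left bar first, at about (454, 85) and −2.7°.

Emit:
move_arm --increments '[{"tx": -3.08,"ty": -2.9,"gripper": 0.0},{"tx": -3.08,"ty": -2.9},{"tx": -3.08,"ty": -2.9},{"tx": -3.08,"ty": -2.9},{"tx": -3.08,"ty": -2.9},{"tx": -3.08,"ty": -2.9},{"tx": -3.08,"ty": -2.9},{"tx": -3.08,"ty": -2.9},{"tx": -3.08,"ty": -2.9},{"tx": -3.08,"ty": -2.9},{"tx": -3.08,"ty": -2.9},{"tx": -3.08,"ty": -2.9}]' --squeeze 30

```text
invalid input
```

Emit:
move_arm --increments '[{"rz": -7.8,"tz": 2},{"rz": -7.8,"tz": 2},{"rz": -7.8,"tz": 2},{},{}]'

```text
invalid input
```

```bash
cat >> h.py <<'E'
def need(p,yaw):
    """move in tool axes (cm) to world p (mm), then rz (deg)"""
    T=tcp(); s=r.sense(); d=T[:3,:3].T@(np.array(p)-T[:3,3])/10
    dy=(yaw-s['tcp_rot'][2]+np.pi)%(2*np.pi)-np.pi
    print('tcp',s['eef_pos'].round(1),s['tcp_rot'].round(3),'q6',s['qpos'][5].round(2),'F',s['contact_force'].round(2),'M',s['wrist_torque'].round(3),'open',round(s['opening'],3),'t',s['clock'],'need',d.round(2),'rz',round(-np.degrees(dy),1))
def barfit(n,im,d,b,T=None,zt=70):
    P,uv=cloud(n,d,T); col=im[uv[:,1],uv[:,0]]
    Q=P[(np.hypot(*(P[:,:2]-b).T)<40)&(P[:,2]>zt)&(P[:,2]<100)&(col.max(1)<110)]; t=Q[Q[:,2]>np.percentile(Q[:,2],95)-6]
    print(n,'bar',len(t),'ztop',np.percentile(t[:,2],[50,90]).round(1),cv2.minAreaRect(t[:,:2].astype(np.float32)))
E
python3 - <<'E'
from h import *
need([454,85,56],3.094)
T=tcp(); im,d=r.grab_frame('wrist'); cv2.imwrite('pics/w1.png',im[:,:,::-1]); barfit('wrist',im,d,(454,85),T)
print(r.place_of('left_bar','wrist')[:2])
E
```

```text
tcp [276.2 560.6 231.3] [-3.142 -0.     2.684] q6 -0.0 F [-0.48 -0.8   0.61] M [ 0.017 -0.015 -0.013] open 1.0 t 1.0 need [-36.97 -34.81  17.53] rz -23.5Traceback (most recent call last):
  File "<stdin>", line 3, in <module>
  File "h.py", line 54, in barfit
    Q=P[(np.hypot(*(P[:,:2]-b).T)<40)&(P[:,2]>zt)&(P[:,2]<100)&(col.max(1)<110)]; t=Q[Q[:,2]>np.percentile(Q[:,2],95)-6]
                                                                                             ~~~~~~~~~~~~~^^^^^^^^^^^
    return _quantile_unchecked(
        a, q, axis, out, overwrite_input, method, keepdims, weights)
    return _ureduce(a,
                    func=_quantile_ureduce_func,
    ...<5 lines>...
                    overwrite_input=overwrite_input,
                    method=method)
    r = func(a, **kwargs)
    result = _quantile(arr,
                       quantiles=q,
    ...<2 lines>...
                       out=out,
                       weights=wgt)
    slices_having_nans = np.isnan(arr[-1, ...])
                                  ~~~^^^^^^^^^
IndexError: index -1 is out of bounds for axis 0 with size 0
```

View pics/w1.png

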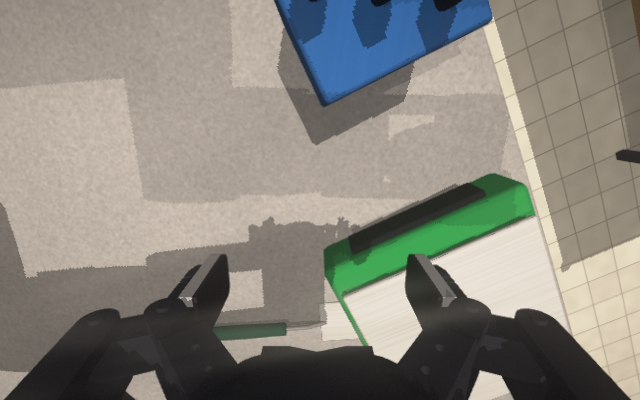

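The picture shows the start pose (jaws at rows 260–300, a knife block on the right). The arm didn't move because the call was refused. I'll retry with full rows.

Emit:
move_arm --increments '[{"tx": -3.08,"ty": -2.9,"tz": 0,"rx": 0,"ry": 0,"rz": 0,"gripper": 0},{"tx": -3.08,"ty": -2.9,"tz": 0,"rx": 0,"ry": 0,"rz": 0,"gripper": 0},{"tx": -3.08,"ty": -2.9,"tz": 0,"rx": 0,"ry": 0,"rz": 0,"gripper": 0},{"tx": -3.08,"ty": -2.9,"tz": 0,"rx": 0,"ry": 0,"rz": 0,"gripper": 0},{"tx": -3.08,"ty": -2.9,"tz": 0,"rx": 0,"ry": 0,"rz": 0,"gripper": 0},{"tx": -3.08,"ty": -2.9,"tz": 0,"rx": 0,"ry": 0,"rz": 0,"gripper": 0},{"tx": -3.08,"ty": -2.9,"tz": 0,"rx": 0,"ry": 0,"rz": 0,"gripper": 0},{"tx": -3.08,"ty": -2.9,"tz": 0,"rx": 0,"ry": 0,"rz": 0,"gripper": 0},{"tx": -3.08,"ty": -2.9,"tz": 0,"rx": 0,"ry": 0,"rz": 0,"gripper": 0},{"tx": -3.08,"ty": -2.9,"tz": 0,"rx": 0,"ry": 0,"rz": 0,"gripper": 0},{"tx": -3.08,"ty": -2.9,"tz": 0,"rx": 0,"ry": 0,"rz": 0,"gripper": 0},{"tx": -3.08,"ty": -2.9,"tz": 0,"rx": 0,"ry": 0,"rz": 0,"gripper": 0}]' --squeeze 30

```text
clock: 2.25
eef_pos: [454.4, 83.5, 231.6]
tcp_rot: [3.141, 0.001, 2.684]
contact_force: [1.5, 0.0, -0.3]
opening: 0.499
```

Emit:
move_arm --increments '[{"tx": 0,"ty": 0,"tz": 2,"rx": 0,"ry": 0,"rz": -7.8,"gripper": 0},{"tx": 0,"ty": 0,"tz": 2,"rx": 0,"ry": 0,"rz": -7.8,"gripper": 0},{"tx": 0,"ty": 0,"tz": 2,"rx": 0,"ry": 0,"rz": -7.8,"gripper": 0},{"tx": 0,"ty": 0,"tz": 0,"rx": 0,"ry": 0,"rz": 0,"gripper": 0},{"tx": 0,"ty": 0,"tz": 0,"rx": 0,"ry": 0,"rz": 0,"gripper": 0}]'

```text
clock: 2.75
eef_pos: [453.9, 85.2, 171.6]
tcp_rot: [-3.141, -0.001, 3.088]
contact_force: [0.0, 0.7, 0.3]
opening: 0.497
```

```bash
python3 - <<'E'
from h import *
need([454,85,56],3.094)
T=tcp(); im,d=r.grab_frame('wrist'); cv2.imwrite('pics/w2.png',im[:,:,::-1]); np.savez('w2.npz',im=im,d=d,T=T)
print([(p['location'],round(p['confidence'],2)) for p in r.place_of('left_bar','wrist')[:2]]); 
k=r.cut_out('left_bar','wrist')
for e in k[:2]:
    v,u=np.nonzero(e['mask']&(d>0)); Q=pts('wrist',np.c_[u,v],d[v,u],T); Q=Q[Q[:,2]>60]; print(e['bbox'],e['confidence'],len(Q)); t=Q[Q[:,2]>np.percentile(Q[:,2],95)-6]; print(t[:,2].mean(),cv2.minAreaRect(t[:,:2].astype(np.float32)))
E
```

```text
tcp [453.9  85.2 171.6] [-3.141e+00 -1.000e-03  3.088e+00] q6 -1.34 F [0.04 0.74 0.26] M [-0.042  0.069 -0.052] open 0.497 t 2.75 need [-1.000e-02 -1.000e-02  1.156e+01] rz -0.3
[([198.0, 314.5], 0.58)]
[304.6, 170.7, 327.9, 231.0] 0.71 828
85.64371302271005 ((449.90362548828125, 86.11182403564453), (11.369654655456543, 42.89126968383789), 87.26591491699219)
```

View pics/w2.png

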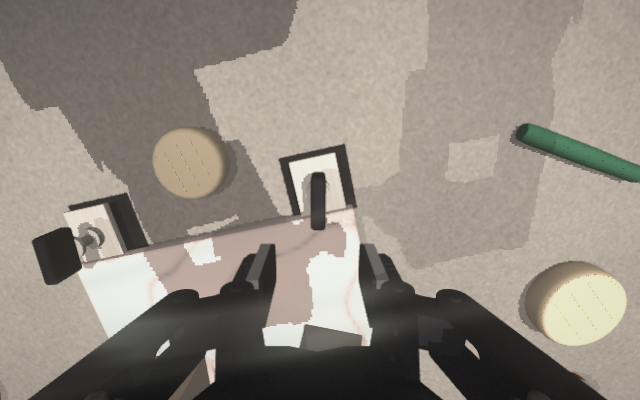

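The bar sits at rows 171–231, columns 305–328, between the jaw columns and aligned with them. Next I'll descend 11.5 cm and grip.

Emit:
move_arm --increments '[{"tx": 0.14,"ty": 0.03,"tz": 2.9,"rx": 0,"ry": 0,"rz": -0.3,"gripper": 0},{"tx": 0,"ty": 0,"tz": 2.9,"rx": 0,"ry": 0,"rz": 0,"gripper": 0},{"tx": 0,"ty": 0,"tz": 2.9,"rx": 0,"ry": 0,"rz": 0,"gripper": 0},{"tx": 0,"ty": 0,"tz": 2.8,"rx": 0,"ry": 0,"rz": 0,"gripper": 0},{"tx": 0,"ty": 0,"tz": 0,"rx": 0,"ry": 0,"rz": 0,"gripper": 0}]'

```text
clock: 3.4
eef_pos: [451.0, 85.3, 54.5]
tcp_rot: [-3.141, -0.004, 3.096]
contact_force: [-1.4, 0.0, -0.1]
opening: 0.499
```

Emit:
move_arm --increments '[{"tx": 0,"ty": 0,"tz": 0,"rx": 0,"ry": 0,"rz": 0,"gripper": -1},{"tx": 0,"ty": 0,"tz": 0,"rx": 0,"ry": 0,"rz": 0,"gripper": -1},{"tx": 0,"ty": 0,"tz": 0,"rx": 0,"ry": 0,"rz": 0,"gripper": -1},{"tx": 0,"ty": 0,"tz": 0,"rx": 0,"ry": 0,"rz": 0,"gripper": -1},{"tx": 0,"ty": 0,"tz": 0,"rx": 0,"ry": 0,"rz": 0,"gripper": -1},{"tx": 0,"ty": 0,"tz": 0,"rx": 0,"ry": 0,"rz": 0,"gripper": -1}]' --squeeze 30

```text
clock: 4.0
eef_pos: [453.9, 85.9, 57.9]
tcp_rot: [3.141, 0.003, 3.097]
contact_force: [-0.8, 0.9, 9.0]
opening: 0.133
```

```bash
python3 -c "
from h import *
need([452.5,85.5,56],3.094)"
```

```text
tcp [453.9  85.9  57.9] [3.141e+00 3.000e-03 3.097e+00] q6 -1.34 F [-0.82  0.89  8.97] M [ 0.475  0.246 -0.054] open 0.133 t 4.0 need [ 0.14 -0.05  0.19] rz 0.2
```

Gripped (opening 0.133 ≈ 11 mm), but pressing down 9 N. I'll ease up 2 mm, then start turning.

Emit:
move_arm --increments '[{"tx": 0,"ty": 0,"tz": -0.2,"rx": 0,"ry": 0,"rz": 0,"gripper": -1},{"tx": 0,"ty": 0,"tz": 0,"rx": 0,"ry": 0,"rz": 0,"gripper": -1}]'

```text
clock: 4.2
eef_pos: [453.3, 85.4, 58.4]
tcp_rot: [3.142, 0.002, 3.098]
contact_force: [5.8, 0.1, -21.8]
opening: 0.136
```

Emit:
move_arm --increments '[{"tx": 0,"ty": 0,"tz": 0,"rx": 0,"ry": 0,"rz": 4,"gripper": -1},{"tx": 0,"ty": 0,"tz": 0,"rx": 0,"ry": 0,"rz": 4,"gripper": -1},{"tx": 0,"ty": 0,"tz": 0,"rx": 0,"ry": 0,"rz": 4,"gripper": -1},{"tx": 0,"ty": 0,"tz": 0,"rx": 0,"ry": 0,"rz": 4,"gripper": -1},{"tx": 0,"ty": 0,"tz": 0,"rx": 0,"ry": 0,"rz": 4,"gripper": -1}]'

```text
clock: 4.7
eef_pos: [453.4, 85.1, 58.1]
tcp_rot: [3.141, 0.002, 2.746]
contact_force: [7.0, -3.9, -18.6]
opening: 0.133
```

```bash
python3 -c "
from h import *
need([452.5,85.5,56],3.094)"
```

```text
tcp [453.4  85.1  58.1] [3.141e+00 2.000e-03 2.746e+00] q6 -0.99 F [  7.02  -3.91 -18.57] M [-0.002 -1.079  0.183] open 0.133 t 4.7 need [0.1  0.   0.21] rz -19.9
```

Fz has flipped to about −20 N, so the arm is now carrying the front. I'll go down 0.8 mm and turn another 84°.

Emit:
move_arm --increments '[{"tx": 0,"ty": 0,"tz": 0.06,"rx": 0,"ry": 0,"rz": 0,"gripper": -1},{"tx": 0,"ty": 0,"tz": 0,"rx": 0,"ry": 0,"rz": 4,"gripper": -1},{"tx": 0,"ty": 0,"tz": 0,"rx": 0,"ry": 0,"rz": 4,"gripper": -1}]'

```text
clock: 5.0
eef_pos: [453.6, 85.0, 58.0]
tcp_rot: [3.141, 0.002, 2.607]
contact_force: [4.7, -5.4, -10.6]
opening: 0.136
```

Emit:
move_arm --increments '[{"tx": 0,"ty": 0,"tz": 0.03,"rx": 0,"ry": 0,"rz": 5,"gripper": -1},{"tx": 0,"ty": 0,"tz": 0,"rx": 0,"ry": 0,"rz": 5,"gripper": -1},{"tx": 0,"ty": 0,"tz": 0,"rx": 0,"ry": 0,"rz": 5,"gripper": -1},{"tx": 0,"ty": 0,"tz": 0,"rx": 0,"ry": 0,"rz": 5,"gripper": -1}]'

```text
clock: 5.4
eef_pos: [453.6, 84.7, 57.9]
tcp_rot: [3.14, 0.002, 2.257]
contact_force: [4.7, -7.7, -6.2]
opening: 0.133
```

```bash
python3 -c "
from h import *
need([452.5,85.5,56],3.094)"
```

```text
tcp [453.6  84.7  57.9] [3.140e+00 2.000e-03 2.257e+00] q6 -0.5 F [ 4.68 -7.7  -6.19] M [-0.711 -0.775  0.197] open 0.133 t 5.4 need [ 0.14 -0.04  0.19] rz -48.0
```

Emit:
move_arm --increments '[{"tx": -0.05,"ty": 0,"tz": 0,"rx": 0,"ry": 0,"rz": 5,"gripper": -1},{"tx": 0,"ty": 0,"tz": 0,"rx": 0,"ry": 0,"rz": 7,"gripper": -1},{"tx": 0,"ty": 0,"tz": 0,"rx": 0,"ry": 0,"rz": 7,"gripper": -1},{"tx": 0,"ty": 0,"tz": 0,"rx": 0,"ry": 0,"rz": 7,"gripper": -1}]'

```text
clock: 5.8
eef_pos: [453.4, 84.3, 57.9]
tcp_rot: [3.14, 0.001, 1.802]
contact_force: [1.8, -7.4, -3.6]
opening: 0.136
```

Emit:
move_arm --increments '[{"tx": 0,"ty": 0,"tz": 0,"rx": 0,"ry": 0,"rz": 6,"gripper": -1},{"tx": 0,"ty": 0,"tz": 0,"rx": 0,"ry": 0,"rz": 8,"gripper": -1},{"tx": 0,"ty": 0,"tz": 0,"rx": 0,"ry": 0,"rz": 8,"gripper": -1},{"tx": 0,"ty": 0,"tz": 0,"rx": 0,"ry": 0,"rz": 8,"gripper": -1}]'

```text
clock: 6.2
eef_pos: [453.0, 84.4, 57.8]
tcp_rot: [3.141, 0.001, 1.277]
contact_force: [-0.2, -6.4, -2.3]
opening: 0.132
```

```bash
python3 -c "
from h import *
need([452.5,85.5,56],3.094)"
```

```text
tcp [453.   84.4  57.8] [3.141e+00 1.000e-03 1.277e+00] q6 0.48 F [-0.21 -6.37 -2.26] M [-0.467 -0.095  0.219] open 0.132 t 6.2 need [ 0.09 -0.08  0.18] rz -104.1
```

Left screw turned 104°. Now I'll release, rise and measure.

Emit:
move_arm --increments '[{"tx": 0,"ty": 0,"tz": 0,"rx": 0,"ry": 0,"rz": 0,"gripper": -0.2},{"tx": 0,"ty": 0,"tz": 0,"rx": 0,"ry": 0,"rz": 0,"gripper": -0.2},{"tx": 0,"ty": 0,"tz": 0,"rx": 0,"ry": 0,"rz": 0,"gripper": -0.2},{"tx": 0,"ty": 0,"tz": -2,"rx": 0,"ry": 0,"rz": 0,"gripper": -0.2},{"tx": 0,"ty": 0,"tz": -4,"rx": 0,"ry": 0,"rz": 0,"gripper": -0.1},{"tx": 0,"ty": 0,"tz": -4,"rx": 0,"ry": 0,"rz": 0,"gripper": 0},{"tx": 0,"ty": 0,"tz": -2,"rx": 0,"ry": 0,"rz": 0,"gripper": 0},{"tx": 0,"ty": 0,"tz": 0,"rx": 0,"ry": 0,"rz": 0,"gripper": 0},{"tx": 0,"ty": 0,"tz": 0,"rx": 0,"ry": 0,"rz": 0,"gripper": 0}]'

```text
clock: 7.1
eef_pos: [452.9, 85.2, 177.4]
tcp_rot: [3.141, -0.0, 1.284]
contact_force: [-0.4, 0.6, 0.2]
opening: 0.503
```

```bash
cat > look.py <<'E'
from h import *
need([490.5,-151,56],3.142)
for n in('scene','top'):
    im,d=r.grab_frame(n); print(n,pitch(n,im,d))
    for b in((453,85),(491.5,-151)):
        try: barfit(n,im,d,b)
        except Exception as e: print('x',e)
    cv2.imwrite(f'pics/last_{n}.png',im[:,:,::-1])
E
python3 look.py
```

```text
tcp [452.9  85.2 177.4] [ 3.141 -0.     1.284] q6 0.47 F [-0.4   0.64  0.21] M [ 0.009 -0.003 -0.002] open 0.503 t 7.1 need [-21.59  10.29  12.14] rz -106.5
scene (array([0.005 , 0.0039]), np.float64(38.19), np.float64(39.17), np.int64(7900), np.float64(1.16), np.float64(1.24), array([ 0.0008, -0.0013]))
scene bar 119 ztop [84.6 86.3] ((456.35943603515625, 85.13870239257812), (43.633575439453125, 14.492246627807617), 75.54843139648438)
scene bar 145 ztop [89.4 91.4] ((494.87884521484375, -152.0509796142578), (45.189762115478516, 12.470172882080078), 1.1394145488739014)
top (array([0.0049, 0.0043]), np.float64(38.27), np.float64(39.23), np.int64(7024), np.float64(1.3), np.float64(1.36), array([ 0.0009, -0.0003]))
x index -1 is out of bounds for axis 0 with size 0
top bar 138 ztop [90.3 92. ] ((494.0030517578125, -150.07998657226562), (40.82764434814453, 11.153510093688965), 0.558984637260437)
```

Pitch is down to 0.005 and roll 0.004, so the left foot still carries the front, as planned. Next is the right bar, at about (493, −151).

Emit:
move_arm --increments '[{"tx": -3.59,"ty": 1.76,"tz": 0,"rx": 0,"ry": 0,"rz": 0,"gripper": 0},{"tx": -3.59,"ty": 1.76,"tz": 0,"rx": 0,"ry": 0,"rz": 0,"gripper": 0},{"tx": -3.59,"ty": 1.76,"tz": 0,"rx": 0,"ry": 0,"rz": 0,"gripper": 0},{"tx": -3.59,"ty": 1.76,"tz": 0,"rx": 0,"ry": 0,"rz": 0,"gripper": 0},{"tx": -3.59,"ty": 1.76,"tz": 0,"rx": 0,"ry": 0,"rz": 0,"gripper": 0},{"tx": -3.59,"ty": 1.76,"tz": 0,"rx": 0,"ry": 0,"rz": 0,"gripper": 0}]'

```text
clock: 7.8
eef_pos: [492.0, -152.9, 175.8]
tcp_rot: [-3.139, -0.0, 1.283]
contact_force: [0.6, 0.1, 0.2]
opening: 0.505
```

Emit:
move_arm --increments '[{"tx": 0,"ty": 0,"tz": 0,"rx": 0,"ry": 0,"rz": -8.5,"gripper": 0},{"tx": 0,"ty": 0,"tz": 0,"rx": 0,"ry": 0,"rz": -8.5,"gripper": 0},{"tx": 0,"ty": 0,"tz": 0,"rx": 0,"ry": 0,"rz": -8.5,"gripper": 0},{"tx": 0,"ty": 0,"tz": 0,"rx": 0,"ry": 0,"rz": -8.5,"gripper": 0},{"tx": 0,"ty": 0,"tz": 0,"rx": 0,"ry": 0,"rz": -8.5,"gripper": 0},{"tx": 0,"ty": 0,"tz": 0,"rx": 0,"ry": 0,"rz": -8.5,"gripper": 0},{"tx": 0,"ty": 0,"tz": 0,"rx": 0,"ry": 0,"rz": -8.5,"gripper": 0},{"tx": 0,"ty": 0,"tz": 0,"rx": 0,"ry": 0,"rz": -8.5,"gripper": 0},{"tx": 0,"ty": 0,"tz": 0,"rx": 0,"ry": 0,"rz": -8.5,"gripper": 0},{"tx": 0,"ty": 0,"tz": 0,"rx": 0,"ry": 0,"rz": -8.5,"gripper": 0},{"tx": 0,"ty": 0,"tz": 0,"rx": 0,"ry": 0,"rz": -8.5,"gripper": 0},{"tx": 0,"ty": 0,"tz": 0,"rx": 0,"ry": 0,"rz": -8.5,"gripper": 0}]'

```text
clock: 9.0
eef_pos: [492.0, -151.1, 175.7]
tcp_rot: [3.141, -0.003, 3.069]
contact_force: [-0.6, 0.9, -0.3]
opening: 0.498
```

Emit:
move_arm --increments '[{"tx": 0,"ty": 0,"tz": 0,"rx": 0,"ry": 0,"rz": -5.3,"gripper": 0},{"tx": 0,"ty": 0,"tz": 0,"rx": 0,"ry": 0,"rz": 0,"gripper": 0},{"tx": 0,"ty": 0,"tz": 0,"rx": 0,"ry": 0,"rz": 0,"gripper": 0}]'

```text
clock: 9.3
eef_pos: [492.3, -151.3, 176.3]
tcp_rot: [3.141, -0.002, -3.131]
contact_force: [-0.7, 0.6, 0.4]
opening: 0.502
```

```bash
python3 - <<'E'
from h import *
need([493,-151.2,61],3.156)
T=tcp(); im,d=r.grab_frame('wrist')
for e in r.cut_out('right_bar','wrist')[:2]:
    v,u=np.nonzero(e['mask']&(d>0)); Q=pts('wrist',np.c_[u,v],d[v,u],T); Q=Q[Q[:,2]>60]; print(e['bbox'],e['confidence'],len(Q)); t=Q[Q[:,2]>np.percentile(Q[:,2],95)-6]; print(t[:,2].mean(),cv2.minAreaRect(t[:,:2].astype(np.float32)))
E
```

```text
tcp [ 492.3 -151.3  176.3] [ 3.141e+00 -2.000e-03 -3.131e+00] q6 -1.88 F [-0.73  0.56  0.44] M [ 0.038 -0.022 -0.034] open 0.502 t 9.3 need [-0.09 -0.   11.53] rz -0.2
[306.3, 171.9, 331.1, 232.4] 0.98 833
90.22489351116535 ((491.0837707519531, -150.33030700683594), (43.131324768066406, 11.250720977783203), 1.0574591159820557)
```

Emit:
move_arm --increments '[{"tx": 0,"ty": 0.04,"tz": 2.9,"rx": 0,"ry": 0,"rz": 0,"gripper": 0},{"tx": 0,"ty": 0,"tz": 2.9,"rx": 0,"ry": 0,"rz": 0,"gripper": 0},{"tx": 0,"ty": 0,"tz": 2.9,"rx": 0,"ry": 0,"rz": 0,"gripper": 0},{"tx": 0,"ty": 0,"tz": 2.7,"rx": 0,"ry": 0,"rz": 0,"gripper": 0},{"tx": 0,"ty": 0,"tz": 0,"rx": 0,"ry": 0,"rz": 0,"gripper": 0}]'

```text
clock: 9.9
eef_pos: [490.3, -150.3, 60.4]
tcp_rot: [3.14, -0.006, -3.129]
contact_force: [-0.1, 0.2, -0.3]
opening: 0.499
```

Emit:
move_arm --increments '[{"tx": 0,"ty": 0,"tz": 0,"rx": 0,"ry": 0,"rz": 0,"gripper": -1},{"tx": 0,"ty": 0,"tz": 0,"rx": 0,"ry": 0,"rz": 0,"gripper": -1},{"tx": 0,"ty": 0,"tz": 0,"rx": 0,"ry": 0,"rz": 0,"gripper": -1},{"tx": 0,"ty": 0,"tz": 0,"rx": 0,"ry": 0,"rz": 0,"gripper": -1},{"tx": 0,"ty": 0,"tz": 0,"rx": 0,"ry": 0,"rz": 0,"gripper": -1},{"tx": 0,"ty": 0,"tz": 0,"rx": 0,"ry": 0,"rz": 0,"gripper": -1}]'

```text
clock: 10.5
eef_pos: [493.7, -151.2, 64.2]
tcp_rot: [-3.141, 0.002, -3.128]
contact_force: [0.2, 2.5, 5.9]
opening: 0.133
```

```bash
python3 -c "
from h import *
need([493,-151,61],3.156)"
```

```text
tcp [ 493.7 -151.2   64.2] [-3.141e+00  2.000e-03 -3.128e+00] q6 -1.88 F [0.2  2.5  5.89] M [ 0.657 -0.239 -0.135] open 0.133 t 10.5 need [0.07 0.02 0.32] rz -0.1
```

Emit:
move_arm --increments '[{"tx": 0,"ty": 0,"tz": 0,"rx": 0,"ry": 0,"rz": 4,"gripper": -1},{"tx": 0,"ty": 0,"tz": 0.03,"rx": 0,"ry": 0,"rz": 7,"gripper": -1},{"tx": 0,"ty": 0,"tz": 0.037,"rx": 0,"ry": 0,"rz": 7,"gripper": -1},{"tx": 0,"ty": 0,"tz": 0.037,"rx": 0,"ry": 0,"rz": 7,"gripper": -1}]'

```text
clock: 10.9
eef_pos: [493.6, -151.4, 62.9]
tcp_rot: [3.142, 0.002, 2.714]
contact_force: [1.3, 0.1, 7.5]
opening: 0.134
```

```bash
python3 -c "
from h import *
need([493,-151,61],3.156)"
```

```text
tcp [ 493.6 -151.4   62.9] [3.142e+00 2.000e-03 2.714e+00] q6 -1.44 F [1.25 0.09 7.48] M [ 0.422 -0.174  0.06 ] open 0.134 t 10.9 need [0.07 0.01 0.19] rz -25.3
```

Emit:
move_arm --increments '[{"tx": 0,"ty": 0,"tz": 0.0,"rx": 0,"ry": 0,"rz": 7,"gripper": -1},{"tx": 0,"ty": 0,"tz": 0.03,"rx": 0,"ry": 0,"rz": 7,"gripper": -1}]'

```text
clock: 11.1
eef_pos: [493.6, -151.4, 62.5]
tcp_rot: [3.141, 0.002, 2.47]
contact_force: [1.4, -0.1, 4.0]
opening: 0.137
```

```bash
python3 -c "
from h import *
need([493,-151,61],3.156)"
```

```text
tcp [ 493.6 -151.4   62.5] [3.141e+00 2.000e-03 2.470e+00] q6 -1.2 F [ 1.39 -0.12  4.02] M [ 0.332 -0.179  0.122] open 0.137 t 11.1 need [ 0.07 -0.    0.15] rz -39.3
```

Emit:
move_arm --increments '[{"tx": 0,"ty": 0,"tz": 0.03,"rx": 0,"ry": 0,"rz": 6,"gripper": -1},{"tx": 0,"ty": 0,"tz": 0.03,"rx": 0,"ry": 0,"rz": 6,"gripper": -1}]'

```text
clock: 11.3
eef_pos: [493.5, -151.5, 61.9]
tcp_rot: [3.141, 0.001, 2.261]
contact_force: [0.5, -0.1, 3.5]
opening: 0.129
```

```bash
python3 -c "
from h import *
need([493,-151,61],3.156)"
```

```text
tcp [ 493.5 -151.5   61.9] [3.141e+00 1.000e-03 2.261e+00] q6 -0.99 F [ 0.5  -0.09  3.45] M [ 0.275 -0.123  0.117] open 0.129 t 11.3 need [ 0.07 -0.    0.09] rz -51.3
```

Emit:
move_arm --increments '[{"tx": 0,"ty": 0,"tz": 0.03,"rx": 0,"ry": 0,"rz": 6,"gripper": -1},{"tx": 0,"ty": 0,"tz": 0.03,"rx": 0,"ry": 0,"rz": 6,"gripper": -1}]'

```text
clock: 11.5
eef_pos: [493.3, -151.6, 61.3]
tcp_rot: [3.141, 0.001, 2.052]
contact_force: [0.4, -1.5, 3.7]
opening: 0.135
```

```bash
python3 -c "
from h import *
need([493,-151,61],3.156)"
```

```text
tcp [ 493.3 -151.6   61.3] [3.141e+00 1.000e-03 2.052e+00] q6 -0.78 F [ 0.43 -1.5   3.74] M [ 0.206 -0.076  0.028] open 0.135 t 11.5 need [ 0.07 -0.    0.03] rz -63.3
```

Emit:
move_arm --increments '[{"tx": 0,"ty": 0,"tz": 0.02,"rx": 0,"ry": 0,"rz": 5,"gripper": -1},{"tx": 0,"ty": 0,"tz": 0.02,"rx": 0,"ry": 0,"rz": 5,"gripper": -1}]'

```text
clock: 11.7
eef_pos: [493.2, -151.6, 60.8]
tcp_rot: [3.141, 0.001, 1.878]
contact_force: [0.1, -1.6, 4.2]
opening: 0.132
```

```bash
python3 -c "
from h import *
need([493,-151,61],3.156)"
```

```text
tcp [ 493.2 -151.6   60.8] [3.141e+00 1.000e-03 1.878e+00] q6 -0.61 F [ 0.06 -1.61  4.18] M [ 0.179 -0.071  0.048] open 0.132 t 11.7 need [ 0.06 -0.   -0.02] rz -73.2
```

Emit:
move_arm --increments '[{"tx": 0,"ty": 0,"tz": 0.02,"rx": 0,"ry": 0,"rz": 5,"gripper": -1},{"tx": 0,"ty": 0,"tz": 0.02,"rx": 0,"ry": 0,"rz": 5,"gripper": -1}]'

```text
clock: 11.9
eef_pos: [493.2, -151.6, 60.4]
tcp_rot: [3.141, 0.001, 1.703]
contact_force: [0.9, -2.2, 2.7]
opening: 0.137
```

```bash
python3 -c "
from h import *
need([493,-151,61],3.156)"
```

```text
tcp [ 493.2 -151.6   60.4] [3.141e+00 1.000e-03 1.703e+00] q6 -0.43 F [ 0.87 -2.23  2.74] M [ 0.107 -0.054  0.109] open 0.137 t 11.9 need [ 0.06 -0.01 -0.06] rz -83.2
```

Emit:
move_arm --increments '[{"tx": 0,"ty": 0,"tz": 0.02,"rx": 0,"ry": 0,"rz": 5,"gripper": -1},{"tx": 0,"ty": 0,"tz": 0.02,"rx": 0,"ry": 0,"rz": 5,"gripper": -1}]'

```text
clock: 12.1
eef_pos: [493.0, -151.6, 59.9]
tcp_rot: [3.141, 0.001, 1.529]
contact_force: [-0.9, -2.0, 2.8]
opening: 0.131
```

```bash
python3 -c "
from h import *
need([493,-151,61],3.156)"
```

```text
tcp [ 493.  -151.6   59.9] [3.141e+00 1.000e-03 1.529e+00] q6 -0.26 F [-0.9  -2.01  2.8 ] M [ 0.093 -0.072  0.062] open 0.131 t 12.1 need [ 0.06 -0.   -0.11] rz -93.2
```

Emit:
move_arm --increments '[{"tx": 0,"ty": 0,"tz": 0.02,"rx": 0,"ry": 0,"rz": 5,"gripper": -1},{"tx": 0,"ty": 0,"tz": 0.02,"rx": 0,"ry": 0,"rz": 5,"gripper": -1}]'

```text
clock: 12.3
eef_pos: [493.0, -151.5, 59.7]
tcp_rot: [3.141, 0.001, 1.354]
contact_force: [-2.6, -0.3, 9.2]
opening: 0.133
```

```bash
python3 -c "
from h import *
need([493,-151,61],3.156)"
```

```text
tcp [ 493.  -151.5   59.7] [3.141e+00 1.000e-03 1.354e+00] q6 -0.08 F [-2.61 -0.28  9.17] M [0.269 0.313 0.164] open 0.133 t 12.3 need [ 0.05 -0.01 -0.13] rz -103.2
```

Emit:
move_arm --increments '[{"tx": 0,"ty": 0,"tz": 0.02,"rx": 0,"ry": 0,"rz": 5,"gripper": -1},{"tx": 0,"ty": 0,"tz": 0.02,"rx": 0,"ry": 0,"rz": 5,"gripper": -1}]'

```text
clock: 12.5
eef_pos: [493.0, -151.4, 59.7]
tcp_rot: [3.141, 0.0, 1.18]
contact_force: [-4.1, 1.5, 15.7]
opening: 0.131
```

```bash
python3 -c "
from h import *
need([493,-151,61],3.156)"
```

```text
tcp [ 493.  -151.4   59.7] [3.141 0.    1.18 ] q6 0.09 F [-4.12  1.55 15.65] M [0.517 0.615 0.198] open 0.131 t 12.5 need [ 0.04 -0.01 -0.13] rz -113.2
```

Contact came at about 98° (bar height stopped dropping, Fz and Mz rose). I'll relieve the press, release and measure.

Emit:
move_arm --increments '[{"tx": 0,"ty": 0,"tz": -0.07,"rx": 0,"ry": 0,"rz": 0,"gripper": -1},{"tx": 0,"ty": 0,"tz": 0,"rx": 0,"ry": 0,"rz": 0,"gripper": -0.2},{"tx": 0,"ty": 0,"tz": 0,"rx": 0,"ry": 0,"rz": 0,"gripper": -0.2},{"tx": 0,"ty": 0,"tz": 0,"rx": 0,"ry": 0,"rz": 0,"gripper": -0.2},{"tx": 0,"ty": 0,"tz": -2,"rx": 0,"ry": 0,"rz": 0,"gripper": -0.2},{"tx": 0,"ty": 0,"tz": -4,"rx": 0,"ry": 0,"rz": 0,"gripper": -0.1},{"tx": 0,"ty": 0,"tz": -4,"rx": 0,"ry": 0,"rz": 0,"gripper": 0},{"tx": 0,"ty": 0,"tz": -2,"rx": 0,"ry": 0,"rz": 0,"gripper": 0},{"tx": 0,"ty": 0,"tz": 0,"rx": 0,"ry": 0,"rz": 0,"gripper": 0},{"tx": 0,"ty": 0,"tz": 0,"rx": 0,"ry": 0,"rz": 0,"gripper": 0}]'

```text
clock: 13.5
eef_pos: [492.7, -151.0, 179.4]
tcp_rot: [3.141, 0.0, 1.183]
contact_force: [-0.5, -0.4, -1.1]
opening: 0.503
```

```bash
python3 look.py; python3 look.py | grep slab -v | grep array
```

```text
tcp [ 492.7 -151.   179.4] [3.141 0.    1.183] q6 0.09 F [-0.47 -0.36 -1.1 ] M [ 0.019 -0.01  -0.01 ] open 0.503 t 13.5 need [-0.08 -0.21 12.34] rz -112.2
scene (array([0.0028, 0.0012]), np.float64(38.62), np.float64(39.16), np.int64(7892), np.float64(1.15), np.float64(1.23), array([ 0.0008, -0.0013]))
scene bar 124 ztop [84.3 86.3] ((456.235107421875, 85.34395599365234), (43.63642501831055, 13.487174034118652), 74.82938385009766)
scene bar 164 ztop [84.4 86.2] ((494.425537109375, -150.49913024902344), (43.925045013427734, 14.271785736083984), 67.09710693359375)
top (array([0.0034, 0.0012]), np.float64(38.59), np.float64(39.26), np.int64(7924), np.float64(1.29), np.float64(1.37), array([ 0.0009, -0.0002]))
top bar 135 ztop [86.  87.8] ((454.9314270019531, 85.42860412597656), (42.71666717529297, 11.09697151184082), 74.34030151367188)
top bar 143 ztop [85.1 87.3] ((493.7160949707031, -150.57772827148438), (44.14657974243164, 11.874375343322754), 66.9123306274414)
scene (array([0.0031, 0.0009]), np.float64(38.56), np.float64(39.16), np.int64(7887), np.float64(1.16), np.float64(1.25), array([ 0.0008, -0.0013]))
top (array([0.0033, 0.0009]), np.float64(38.59), np.float64(39.24), np.int64(7894), np.float64(1.31), np.float64(1.36), array([ 0.001 , -0.0004]))
```

```bash
python3 - <<'E'
from h import *
for n in('scene','top'):
    for q in('pyramid_a','round_a'): print(n,q,[np.round(p['location'],1).tolist() for p in r.place_of(q,n)[:2]])
print(r.sense()['contact_force'],r.sense()['clock'])
E
```

```text
scene pyramid_a [[214.5, 358.1], [270.1, 288.0]]
scene round_a [[178.9, 245.0]]
top pyramid_a [[175.4, 283.1], [165.0, 369.5]]
top round_a [[287.6, 343.2]]
[-1.16276386 -0.79507897 -0.04744631] 13.9
```

View pics/last_scene.png

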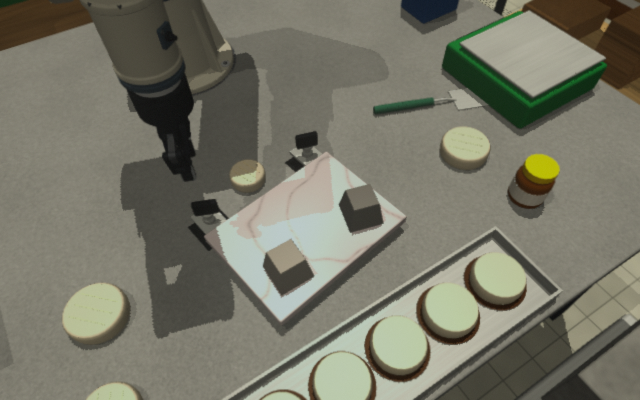

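The gripper hangs clear above the right bar (205,208). Both bars are turned crosswise, the cheeses are in place (moved by no more than about 3 px), and the stand hasn't shifted. Handing in.

```bash
python3 -c "
from rig import r
print(r.sign_off())"
```

```text
the job is handed in; nothing more can be done
None
```

I turned the left screw down 104° and the right one 113°, let go of both and handed the job in at about 14 s. No verdict came back, so these are my own last checks, made with the gripper released and clear:

- **Level:** pitch is about 0.003 rad (it was 0.029) and roll about 0.001 rad, against the 0.010 rad limit. The scene and top cameras agree.
- **Front feet:** I worked these loads out from the slab's roll and did not measure them. The left foot should carry about 12 N and the right about 7 N, against the 1.5 N needed. The right foot made contact at about 98°: the bar stopped dropping, and the force and torque rose.
- **Rear feet:** I did not check their loads directly. By the same balance I expect both to be well above the limit.
- **Stand and cheeses:** the bars are within about 2 mm of where they were. The cheeses moved no more than about 3 pixels in the pictures, which is within the detection noise.

Two things did not go as planned:

- **Lifting at the left bar:** my 2 mm upward correction, meant to take off a 9 N press, pulled up on the stand with about 20 N. I corrected that while turning.
- **Roll at the start:** it read 0.0025 rad, against 0.004 rad later with the same foot loaded. The front load split is therefore uncertain by a few newtons.

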